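# Hold the sprung toolbox lid at the pointer

## Robot

A 6-joint arm with a two-finger parallel gripper is mounted at the origin on the work surface. World frame = base frame: x ahead of the robot, y to its left, z up, the work surface at z = 0. Lengths are in m, angles in rad, forces in N, time in s.
With the tool pointing down it reaches from about 0.425 to 1.125 m from the base axis. Payload 14.9 kg.
Tool frame: the origin (TCP) lies on the centre line of the jaws, within the pads' length; the fingertips stand 19 mm ahead of it and the grasp point (between the pads) is the TCP; z points along the fingers, y is the line along which they close (so a half turn about z gives the same grasp; the last joint's range is limited). The gripper opens to 91 mm and grips with 3 to 60 N. Pads are 32 mm wide; open, the fingers measure 118 mm over their backs; the gripper's body (76 mm by 178 mm) begins 60 mm behind the grasp point.
Start: joints at [1.224, 0.379, 1.734, -0, 1.028, -0.033], TCP at [0.216, 0.666, 0.233] pointing down, gripper open.
Joint ranges: [-2.77, 2.77], [-0.74, 2.19], [0, 2.66], [-1.06, 4.2], [0.31, 2.87], [-3.08, 3.08]. Speed limits (rad/s): [1.89, 1.89, 2.39, 3.14, 3.14, 3.14].

## Interface

Orientations are given as a 3x3 rotation matrix whose columns are the frame's x, y, z axes.
In Python, from rig import manip, grab_frame, camera_model gives the robot as it stands. The module is installed in compiled form; this text tells all that it offers.
- The arm moves only by the tool send_rows, never from a script. Its argument "steps" is a list of rows, each an object with "xyz": the shift along the world's x, y, z in units of 100 mm (1.0 is 100 mm), a list of three; "turn": the turn about the world's z in units of 180 degrees (1.0 is 180 degrees); "hand": the opening, from -1 (shut) to 1 (fully open). A call has 1 to 20 rows; each row is the pose to reach, as a shift and turn from the pose commanded when the call began, turning the shorter way round; what a row does not reach only later rows make up. A row lasts 1/10 s, in which the tool goes at most 50 mm and 8.59 degrees, less where a joint would pass 70% of its speed; a pose out of reach is approached as far as the arm can. A call with a number of a shift or a turn outside -1 to 1 is refused whole. A call with a gripper value outside its range is refused whole. The fingers move at their own pace and stop on an object; "force" is the grip in N (left out, the last holds). Time passes only in rows, so rows that repeat a pose let the fingers close. It gives the time, the measured TCP pose, the force, the opening and the grip force at its end, in the units of the state.
- manip.state(): the state, without advancing time (a new reading comes with each control period).
- grab_frame(name): name is "side" or "top" or "wrist"; returns the picture (400x640x3 uint8, red, green, blue); there is no depth.
- camera_model(name): a dict with "fx", "fy", "cx", "cy" (pixels), "camera_from_world" (4x4, takes a point from world to camera coordinates). Camera axes: x right, y up, looking along -z (the intrinsics and any distortion apply to the point x, -y, -z); pixel columns grow to the right and rows downward; lengths in m; the calibration is good to about 2 mm. A picture is of the moment at which its call begins: read the wrist's pose just before it. camera_model takes no time and is no camera call; for the wrist camera it gives the pose at the moment of the call.
- manip.hand_in(): hands the job in; it is judged then, once.
The state is a dict: "time_s": time; "joint_positions": joint angles; "qd": joint speeds; "joint_torque": joint torques, N m; "ee_pos": TCP position; "tool_rot": TCP orientation; "wrist_force": force on the tool from outside, world axes, zero at the start; "torque": the same for the moment, N m; "finger_gap": opening from 0.0 (shut) to 1.0 (fully open); "grip_force": force on a finger pad.
Only numpy, scipy, OpenCV 4.12 (cv2) and the standard library are available. Lean on these libraries where they do the work, as an engineer would, in place of code of your own. Each camera call takes 0.05 s, during which the arm holds its last target. There are 200 camera calls.

## Task

I am about to fit a stay to the tin toolbox's lid: first swing the flap that stands open fully shut so its tab drops behind the rim of the inner wall and no screws fall in among the plugs. Then lift the sprung lid until its side edge is level with the brass pointer arm on the toolbox's end and keep holding it there, still: finish while holding the lid, do not let go. Do not shift the pointer, and leave the other things on the bench and in the box where they are.

Things in the scene. Friction and masses are not known exactly. Their poses are not given: they have to be found in the camera images.
- toolbox: grey tin box fixed to the bench, 190 mm (its x) by 340 mm (y), rim 101 mm high; origin: centre of underside; at yaw 0 (it lies within 0.3) x points away from the robot, y left. Inner wall at y = +30 mm: right bay under the sprung lid, left bay under the flap. On the right end a steel quadrant strip, radius 163 to 181 mm about the lid's hinge axis, and a brass pointer arm
- lid (a joint): opening angle of the sprung lid: 0 shut, grows to 1.3 as the edge far from the robot rises. A 190 x 194 x 4 mm plate, about 0.25 kg, hinged along the toolbox's near (robot side) rim; a spring closes it: torque about 0.35 x (angle + 0.6) N m, so with its weight 3 to 5 N upward at the handle. Let go, it falls shut.
- lid_hinge (a point): middle of the lid's hinge axis (the axis is along the toolbox's y), at x = -95, y = -70, z = 103 mm in the toolbox's frame
- lid_handle (a point): centre of the lid's bar handle: a round steel bar 12 mm thick along the toolbox's y, 80 mm free between two posts, 150 mm from the hinge axis along the lid and 38 mm above the middle of the lid plate (36 mm above its top face). It moves with the lid.
- lid_index (a point): point on the lid's right-hand side edge, mid-thickness, 160 mm from the hinge axis; moves with the lid
- pointer (a joint): angle of the brass pointer arm above the level of the shut lid; it turns on the lid's hinge axis, so the lid is at the pointer when joint lid equals joint pointer. Set stiffly somewhere between 0.4 and 0.75; not to be moved.
- pointer_mark (a point): point on the pointer's centre line, 160 mm from the hinge axis, taken in the plane of the lid's right-hand edge: point lid_index meets it when the lid is at the pointer. The arm itself (175 mm long, 8 mm wide, 3 mm thick) lies just 10 mm to the right of it.
- flap (a joint): opening angle of the flap: 0 fully shut with the tab behind the rim of the inner wall, pi/2 upright; starts between 1.0 and 1.45. Stiff hinge (0.19 N m friction): it stays where left and must be pushed all the way to its stop.
- flap_hinge (a point): middle of the flap's hinge axis, along the toolbox's x on its left end: x = 0, y = +168, z = 103 mm in the toolbox's frame
- flap_push (a point): point on the flap's outer (when shut, upper) face, 100 mm from the hinge axis, mid-width; the flap is a tin leaf 137 mm long from hinge to free edge, 184 mm wide, 4 mm thick, with a 50 mm wide tab turned down 18 mm near the free edge. Shut, it reaches over the left bay to the inner wall.
- plug_a: spark plug, 75 mm long, green ceramic top, lying on the floor of the toolbox's left bay. Bystander; origin on its underside
- plug_b: spark plug like the other, lying on the bench beyond the toolbox. Bystander; origin on its underside
- coin: brass gauge coin, 40 mm across, 4 mm thick, flat on the bench. Bystander; origin on its underside
- starter_handle: black plastic T-shaped recoil starter handle, 100 mm wide, 25 mm high, on the bench. Bystander; origin on its underside
- grease_jar: grey jar, 56 mm across, 60 mm high, steel cap. Bystander; origin on its underside
- screwdriver: screwdriver lying on the bench. Bystander; origin on its underside
- spanner: open spanner lying on the bench to the right of the toolbox. Bystander; origin on its underside

How it is judged:
By the outcome, as a careful person would: the job done as asked, in the order asked, and still so for the second after the job is handed in, while the arm keeps its last pose, push and grip.
It also fails if it takes over 51 s, if anything falls off the work surface, if the arm or the gripper's body presses on something with over 40 N, if the wrist force passes 120 N, or if a joint passes its speed limit or range.

## Working session

There is one attempt and no reset: what is moved stays moved. The work goes in short steps, Python scripts to look and compute and a tool call to move; the robot and the scene stay as the last step left them, time stands still between calls to the robot, and variables do not carry over. Pictures are saved under pics/ and viewed, at most 10 in all, crops included, and the job is handed in when it is done.

Besides the shell and the picture viewer there is one more tool, called after ">>>" as a command line: name --argument value ..., lists and objects as JSON in quotes. send_rows: Moves the arm, as the interface text tells. Its arguments: {"type":"object","properties":{"steps":{"type":"array"},"force":{"type":"number"}},"required":["steps"]}

```bash
mkdir -p pics; python3 - <<'E'
from rig import manip, grab_frame, camera_model
import cv2, numpy as np
for n in("side","top"):
    im=grab_frame(n); cv2.imwrite(f"pics/{n}0.png",im[:,:,::-1])
    m=camera_model(n); print(n,{k:(np.round(v,3).tolist()) for k,v in m.items()})
s=manip.state(); print(s["time_s"],np.round(s["tool_rot"],3).tolist(),s["ee_pos"])
E
```

```text
side {'fx': 373.505, 'fy': 373.505, 'cx': 318.753, 'cy': 198.675, 'camera_from_world': [[-0.891, -0.455, 0.004, 0.516], [0.33, -0.639, 0.695, -0.261], [-0.313, 0.62, 0.719, -0.838], [0.0, 0.0, 0.0, 1.0]]}
top {'fx': 364.848, 'fy': 364.848, 'cx': 317.096, 'cy': 203.194, 'camera_from_world': [[0.007, -1.0, 0.006, -0.004], [0.997, 0.008, 0.082, -0.587], [-0.082, 0.005, 0.997, -0.979], [0.0, 0.0, 0.0, 1.0]]}
0.1 [[-0.951, 0.309, -0.0], [0.309, 0.951, -0.001], [0.0, -0.001, -1.0]] [0.21596471 0.66547886 0.23235135]
```

View pics/side0.png

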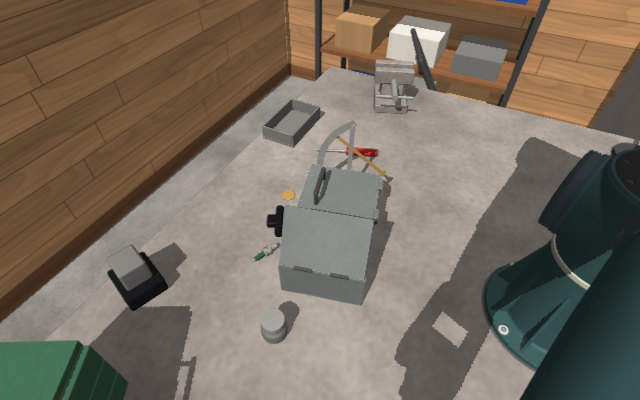

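View pics/top0.png

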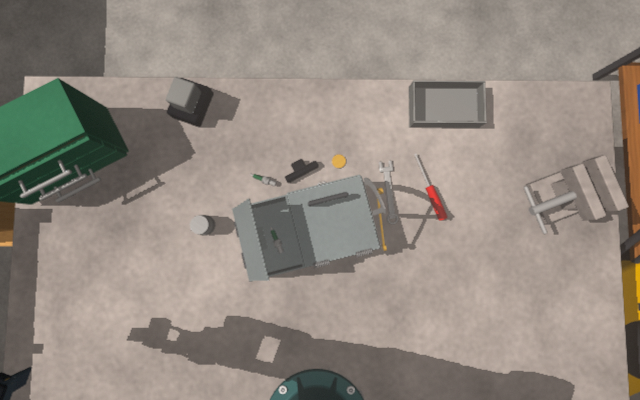

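The side view shows the flap standing up (its outer face towards the camera, about 285-375, 205-300), with the lid and quadrant behind it. The top view shows the toolbox at about (235-390, 175-280). I'll enlarge both.

```bash
python3 - <<'E'
import cv2
a=cv2.imread("pics/top0.png")[165:290,225:405]; cv2.imwrite("pics/topc.png",cv2.resize(a,None,fx=4.4,fy=4.4,interpolation=cv2.INTER_CUBIC))
a=cv2.imread("pics/side0.png")[115:305,260:400]; cv2.imwrite("pics/sidec.png",cv2.resize(a,None,fx=3.1,fy=3.1,interpolation=cv2.INTER_CUBIC))
E
```

```text
(no output)
```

View pics/topc.png

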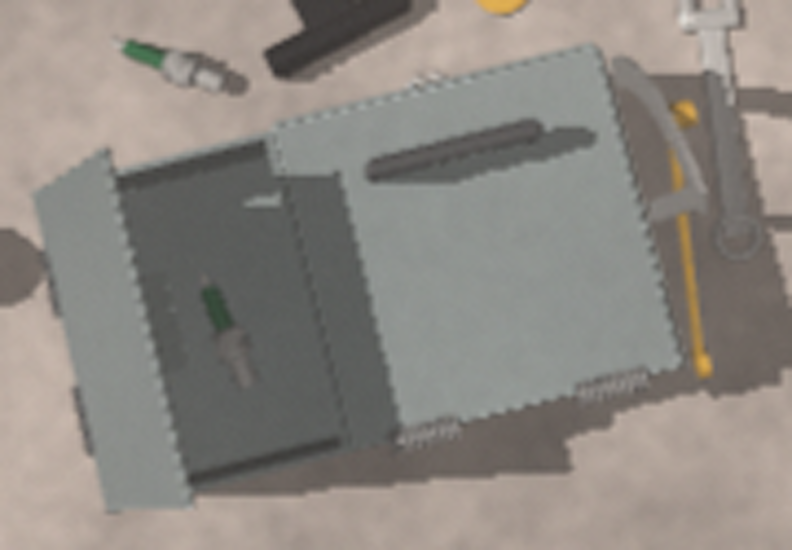

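View pics/sidec.png

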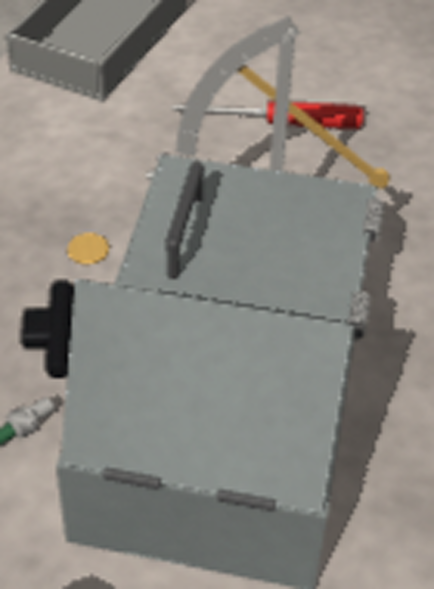

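The crops show these corners:
- **Top crop:** lid far-right (598,43), lid near-right (683,365), flap free edge (110,150)-(190,505), pointer pivot (703,367) and tip (685,110).
- **Side crop:** flap free edge (77,281)-(356,323), flap hinge edge (60,466)-(328,512), pointer (383,178) to (242,68).

Next I'll fit all of these together.

```bash
cat > h.py <<'E'
import numpy as np
from rig import manip, grab_frame, camera_model
def proj(m,p):
    c=m["camera_from_world"]@np.append(p,1); return np.array([m["fx"]*c[0]/-c[2]+m["cx"], m["fy"]*-c[1]/-c[2]+m["cy"]])
def T(q,p):
    c,s=np.cos(q[2]),np.sin(q[2]); return np.array([q[0]+c*p[0]-s*p[1], q[1]+s*p[0]+c*p[1], p[2]])
def flap(a,r,x,n=0.): # n: height above mid-plane (outer side)
    return np.array([x,.168-r*np.cos(a)+n*np.sin(a),.103+r*np.sin(a)+n*np.cos(a)])
def arm(a,r,y,n=0.): return np.array([-.095+r*np.cos(a)-n*np.sin(a),y,.103+r*np.sin(a)+n*np.cos(a)])
E
python3 - <<'E'
from h import *
from scipy.optimize import least_squares
t=lambda u,v:(225+u/4.4,165+v/4.4); s=lambda u,v:(260+u/3.1,115+v/3.1)
M={n:camera_model(n) for n in("top","side")}
def obs(q):
    F,P=q[3],q[4]
    return [("top",arm(0,.19,-.167,.002),t(598,43)),("top",arm(0,0,-.167,.002),t(683,365)),
    ("top",arm(0,.15,-.07,.044),t(455,150)),("side",arm(0,.15,-.07,.044),s(185,220)),
    ("top",flap(F,.137,.092,.002),t(110,150)),("top",flap(F,.137,-.092,.002),t(190,505)),
    ("side",flap(F,.137,.092,.002),s(77,281)),("side",flap(F,.137,-.092,.002),s(356,323)),
    ("side",flap(F,0,.092,.002),s(60,466)),("side",flap(F,0,-.092,.002),s(328,512)),
    ("top",flap(F,0,.092,.002),t(38,195)),("top",flap(F,0,-.092,.002),t(108,510)),
    ("top",arm(P,0,-.177),t(703,367)),("top",arm(P,.173,-.177),t(685,108)),
    ("side",arm(P,0,-.177),s(383,178)),("side",arm(P,.173,-.177),s(242,68))]
f=lambda q:np.concatenate([proj(M[n],p)-np.array(z) for n,p,z in obs(q)])
r=least_squares(f,[.6,.1,.2,1.2,.55],loss="soft_l1")
q=r.x; print(np.round(q,4)); print(np.round(f(q).reshape(-1,2),1).tolist())
for n,p in dict(hinge=arm(0,0,-.07),handle=arm(0,.15,-.07,.038),handleP=arm(q[4],.15,-.07,.038),fpush=flap(q[3],.1,0,.002),fpush0=flap(0,.1,0,.002),fhinge=flap(0,0,0),fedge=flap(q[3],.137,0)).items(): print(n,np.round(T(q,p),4))
np.save("q.npy",q)
E
```

```text
[ 0.6     0.1     0.2    -1.2641 -0.1751]
[[24.2, 228.8], [5.5, 238.9], [18.1, 231.0], [234.2, 58.1], [21.0, 183.0], [1.7, 172.0], [208.0, 145.2], [212.8, 173.4], [233.8, 77.0], [261.9, 111.1], [13.8, 194.6], [-3.9, 203.7], [5.0, 237.8], [6.0, 216.3], [236.6, 74.1], [195.8, 91.3]]
hinge [0.5208 0.0125 0.103 ]
handle [0.6678 0.0423 0.141 ]
handleP [0.6721 0.0432 0.1143]
fpush [0.573  0.2332 0.0083]
fpush0 [0.5865 0.1666 0.105 ]
fhinge [0.5666 0.2647 0.103 ]
fedge [ 0.5748  0.2241 -0.0276]
```

I left the box transform out of the residual, so I'll fix that.

```bash
cat > fit.py <<'E'
from h import *
from scipy.optimize import least_squares
t=lambda u,v:(225+u/4.4,165+v/4.4); s=lambda u,v:(260+u/3.1,115+v/3.1)
M={n:camera_model(n) for n in("top","side")}
def obs(q):
    F,P=q[3],q[4]
    return [("top",arm(0,.19,-.167,.002),t(598,43)),("top",arm(0,0,-.167,.002),t(683,365)),
    ("top",arm(0,.15,-.07,.044),t(455,150)),("side",arm(0,.15,-.07,.044),s(185,220)),
    ("top",flap(F,.137,.092,.002),t(110,150)),("top",flap(F,.137,-.092,.002),t(190,505)),
    ("side",flap(F,.137,.092,.002),s(77,281)),("side",flap(F,.137,-.092,.002),s(356,323)),
    ("side",flap(F,0,.092,.002),s(60,466)),("side",flap(F,0,-.092,.002),s(328,512)),
    ("top",flap(F,0,.092,.002),t(38,195)),("top",flap(F,0,-.092,.002),t(108,510)),
    ("top",arm(P,0,-.177),t(703,367)),("top",arm(P,.173,-.177),t(685,108)),
    ("side",arm(P,0,-.177),s(383,178)),("side",arm(P,.173,-.177),s(242,68))]
f=lambda q:np.concatenate([proj(M[n],T(q,p))-np.array(z) for n,p,z in obs(q)])
r=least_squares(f,[.6,.1,.2,1.2,.55],loss="soft_l1")
q=r.x; print(np.round(q,4)); print(np.round(f(q).reshape(-1,2),1).tolist())
for n,p in dict(hinge=arm(0,0,-.07),handle=arm(0,.15,-.07,.038),handleP=arm(q[4],.15,-.07,.038),fpush=flap(q[3],.1,0,.002),fpush0=flap(0,.1,0,.002),fhinge=flap(0,0,0),fedge=flap(q[3],.137,0)).items(): print(n,np.round(T(q,p),4))
np.save("q.npy",q)
E
python3 fit.py
```

```text
[0.5171 0.0276 0.2548 1.0721 0.6647]
[[0.1, 1.0], [0.1, 0.7], [0.2, -0.4], [1.0, -7.8], [-1.0, -0.6], [0.4, 1.0], [0.5, -1.4], [0.2, -0.0], [0.9, -1.3], [-0.8, -0.0], [-1.4, -0.0], [-0.5, 0.1], [-0.7, -0.7], [-3.4, 0.9], [-0.7, -0.2], [-3.1, -3.6]]
hinge [ 0.4428 -0.0641  0.103 ]
handle [ 0.588  -0.0263  0.141 ]
handleP [ 0.5344 -0.0403  0.2254]
fpush [0.4864 0.1456 0.1918]
fpush0 [0.5    0.0934 0.105 ]
fhinge [0.4747 0.1901 0.103 ]
fedge [0.4913 0.1267 0.2233]
```

Everything fits to about 1 px, except the pointer tip and the handle as I read it in the side view. I'll refine the pointer later. Next are the flap waypoints, using closed fingers with tool y along the box x.

```bash
python3 - <<'E'
from h import *
q=np.load("q.npy")
for a,n in [(1.07,.035),(1.07,.002),(.9,.002),(.7,.002),(.5,.002),(.3,.002),(.15,.002),(0,.002)]:
    p=flap(a,.115,0,n)+[0,.016,.019]; print(a,n,np.round(T(q,p),4))
s=manip.state(); print(s["ee_pos"],s["finger_gap"])
# pointer line by colour in side and top
import cv2
for n,(y0,y1,x0,x1) in dict(side=(125,182,330,392),top=(180,260,365,400)).items():
    im=cv2.imread(f"pics/{n}0.png")[y0:y1,x0:x1]; h=cv2.cvtColor(im,cv2.COLOR_BGR2HSV)
    k=np.argwhere((h[...,0]>12)&(h[...,0]<28)&(h[...,1]>130)&(h[...,2]>90))
    xy=k[:,::-1]+[x0,y0]; print(n,len(xy),[ (int(v),round(float(xy[xy[:,1]==v,0].mean()),1)) for v in np.unique(xy[:,1])[::4]], xy[np.argmin(xy[:,1])],xy[np.argmax(xy[:,1])])
E
```

```text
1.07 0.035 [0.4769 0.1819 0.2397]
1.07 0.002 [0.4842 0.1539 0.2238]
0.9 0.002 [0.4883 0.138  0.2133]
0.7 0.002 [0.4926 0.1218 0.1976]
0.5 0.002 [0.4959 0.1089 0.1789]
0.3 0.002 [0.4983 0.0999 0.1579]
0.15 0.002 [0.4993 0.0959 0.1412]
0 0.002 [0.4997 0.0943 0.124 ]
[0.21596471 0.66547886 0.23235135] 1.0045177867217536
side 122 [(137, 338.5), (141, 343.0), (145, 347.0), (152, 357.0), (156, 362.0), (160, 366.0), (164, 371.0), (168, 376.0), (172, 382.0)] [338 137] [381 174]
top 72 [(188, 380.5), (192, 381.0), (205, 378.5), (216, 380.0), (220, 380.5), (224, 381.0), (228, 381.0), (232, 382.0), (236, 382.0), (241, 383.0), (245, 383.5), (249, 384.5)] [380 188] [384 249]
```

>>> send_rows --steps '[{"xyz": [0.3, -0.5, 0.1], "turn": -0.05, "hand": -1}, {"xyz": [0.55, -1, 0.15], "turn": -0.1, "hand": -1}, {"xyz": [0.55, -1, 0.15], "turn": -0.1, "hand": -1}, {"xyz": [0.55, -1, 0.15], "turn": -0.1, "hand": -1}]' --force 20

```text
time_s: 0.5
ee_pos: [0.2719, 0.5644, 0.2482]
tool_rot: [[-0.809, 0.588, 0.0], [0.588, 0.809, -0.0], [-0.0, -0.0, -1.0]]
wrist_force: [0.3, 0.3, -0.4]
finger_gap: 0.682
grip_force: 0.0
```

>>> send_rows --steps '[{"xyz": [0.25, -0.5, 0], "turn": -0.04, "hand": -1}, {"xyz": [0.5, -1, 0], "turn": -0.08, "hand": -1}, {"xyz": [0.5, -1, 0], "turn": -0.1, "hand": -1}, {"xyz": [0.5, -1, 0], "turn": -0.1, "hand": -1}]'

```text
time_s: 0.9
ee_pos: [0.3215, 0.4655, 0.2479]
tool_rot: [[-0.587, 0.809, -0.0], [0.809, 0.587, -0.0], [0.0, -0.0, -1.0]]
wrist_force: [-0.4, -0.0, 0.0]
finger_gap: 0.326
grip_force: 0.0
```

>>> send_rows --steps '[{"xyz": [0.25, -0.5, 0], "turn": -0.04, "hand": -1}, {"xyz": [0.5, -1, 0], "turn": -0.08, "hand": -1}, {"xyz": [0.5, -1, 0], "turn": -0.119, "hand": -1}, {"xyz": [0.5, -1, 0], "turn": -0.119, "hand": -1}]'

```text
time_s: 1.3
ee_pos: [0.3716, 0.3661, 0.248]
tool_rot: [[-0.251, 0.968, 0.0], [0.968, 0.251, 0.0], [0.0, 0.0, -1.0]]
wrist_force: [-0.2, -0.1, 0.3]
finger_gap: 0.006
grip_force: 0.0
```

>>> send_rows --steps '[{"xyz": [0.25, -0.5, 0], "turn": 0, "hand": -1}, {"xyz": [0.5, -1, 0], "turn": 0, "hand": -1}, {"xyz": [0.5, -1, 0], "turn": 0, "hand": -1}, {"xyz": [0.5, -1, 0], "turn": 0, "hand": -1}]'

```text
time_s: 1.7
ee_pos: [0.4217, 0.2663, 0.248]
tool_rot: [[-0.255, 0.967, 0.0], [0.967, 0.255, 0.0], [0.0, 0.0, -1.0]]
wrist_force: [-1.1, 0.9, 0.5]
finger_gap: 0.005
grip_force: 0.0
```

>>> send_rows --steps '[{"xyz": [0.27, -0.42, -0.04], "turn": 0, "hand": -1}, {"xyz": [0.55, -0.84, -0.08], "turn": 0, "hand": -1}, {"xyz": [0.55, -0.84, -0.08], "turn": 0, "hand": -1}]'

```text
time_s: 2.0
ee_pos: [0.4781, 0.1808, 0.2397]
tool_rot: [[-0.253, 0.967, 0.0], [0.967, 0.253, -0.0], [-0.0, 0.0, -1.0]]
wrist_force: [-0.3, 0.8, -0.0]
finger_gap: 0.003
grip_force: 0.0
```

>>> send_rows --steps '[{"xyz": [0.04, -0.14, -0.08], "turn": 0, "hand": -1}, {"xyz": [0.07, -0.28, -0.16], "turn": 0, "hand": -1}, {"xyz": [0.09, -0.36, -0.21], "turn": 0, "hand": -1}, {"xyz": [0.11, -0.44, -0.27], "turn": 0, "hand": -1}, {"xyz": [0.135, -0.52, -0.345], "turn": 0, "hand": -1}, {"xyz": [0.16, -0.6, -0.42], "turn": 0, "hand": -1}, {"xyz": [0.175, -0.67, -0.515], "turn": 0, "hand": -1}, {"xyz": [0.19, -0.73, -0.61], "turn": 0, "hand": -1}, {"xyz": [0.2, -0.78, -0.715], "turn": 0, "hand": -1}, {"xyz": [0.21, -0.82, -0.82], "turn": 0, "hand": -1}]'

```text
time_s: 3.0
ee_pos: [0.4972, 0.0994, 0.157]
tool_rot: [[-0.252, 0.968, 0.0], [0.968, 0.252, -0.0], [-0.0, 0.0, -1.0]]
wrist_force: [0.8, 0.2, 1.1]
finger_gap: 0.003
grip_force: 0.5
```

>>> send_rows --steps '[{"xyz": [0.005, -0.02, -0.08], "turn": 0, "hand": -1}, {"xyz": [0.01, -0.04, -0.16], "turn": 0, "hand": -1}, {"xyz": [0.01, -0.05, -0.24], "turn": 0, "hand": -1}, {"xyz": [0.01, -0.05, -0.29], "turn": 0, "hand": -1}, {"xyz": [0.01, -0.05, -0.32], "turn": 0, "hand": -1}, {"xyz": [0.01, -0.05, -0.32], "turn": 0, "hand": -1}]'

```text
time_s: 3.6
ee_pos: [0.4979, 0.0949, 0.1256]
tool_rot: [[-0.252, 0.968, -0.001], [0.968, 0.252, -0.0], [0.0, -0.001, -1.0]]
wrist_force: [0.0, -0.5, 0.8]
finger_gap: 0.006
grip_force: 0.0
```

>>> send_rows --steps '[{"xyz": [0, 0, -0.01], "turn": 0, "hand": -1}, {"xyz": [0, 0, -0.02], "turn": 0, "hand": -1}, {"xyz": [0, 0, -0.03], "turn": 0, "hand": -1}, {"xyz": [0, 0, -0.03], "turn": 0, "hand": -1}]'

```text
time_s: 4.0
ee_pos: [0.4983, 0.0949, 0.124]
tool_rot: [[-0.252, 0.968, -0.0], [0.968, 0.252, 0.0], [0.0, -0.0, -1.0]]
wrist_force: [-7.1, -0.4, 20.5]
finger_gap: 0.003
grip_force: 10.3
```

>>> send_rows --steps '[{"xyz": [0, 0, 0.4], "turn": 0, "hand": -1}, {"xyz": [0, 0, 0.8], "turn": 0, "hand": -1}, {"xyz": [0.3, -0.3, 1], "turn": 0, "hand": 0}, {"xyz": [0.6, -0.7, 1], "turn": 0, "hand": 0}, {"xyz": [0.9, -1, 1], "turn": 0, "hand": 0}, {"xyz": [0.9, -1, 1], "turn": 0, "hand": 0}, {"xyz": [0.9, -1, 1], "turn": 0, "hand": 0}]'

```text
time_s: 4.7
ee_pos: [0.5881, -0.0057, 0.2227]
tool_rot: [[-0.251, 0.968, -0.0], [0.968, 0.251, 0.0], [0.0, -0.0, -1.0]]
wrist_force: [-0.2, -0.8, 0.4]
finger_gap: 0.414
grip_force: 0.0
```

```bash
python3 - <<'E'
from h import *
import cv2
a=grab_frame("side")[115:305,240:400]; b=grab_frame("wrist"); s=manip.state()
w=camera_model("wrist"); print({k:np.round(v,3).tolist() for k,v in w.items()}); np.save("w1.npy",w,allow_pickle=True)
c=np.zeros((600,800,3),np.uint8); c[:400,:640]=b
cv2.imwrite("pics/w1.png",b[:,:,::-1])
a=cv2.resize(a,None,fx=3.1,fy=3.1,interpolation=cv2.INTER_CUBIC);cv2.imwrite("pics/s1.png",a[:,:,::-1])
q=np.load("q.npy")
for n,p in dict(handle=arm(0,.15,-.07,.044),hingeR=arm(0,0,-.167,.002),farR=arm(0,.19,-.167,.002),ptip=arm(q[4],.175,-.177)).items(): print(n,np.round(proj(w,T(q,p)),1))
print(s["ee_pos"],s["finger_gap"],s["time_s"])
E
```

```text
{'fx': 307.007, 'fy': 307.007, 'cx': 319.407, 'cy': 204.84, 'camera_from_world': [[0.968, 0.253, -0.0, -0.568], [-0.245, 0.937, -0.251, 0.174], [-0.063, 0.242, 0.968, -0.342], [0.0, 0.0, 0.0, 1.0]]}
handle [312.5 245. ]
hingeR [164.3 319.6]
farR [353.8 319.8]
ptip [293.1 428.6]
[ 0.58732707 -0.00460389  0.22269421] 0.4882529123119325 4.8
```

View pics/w1.png

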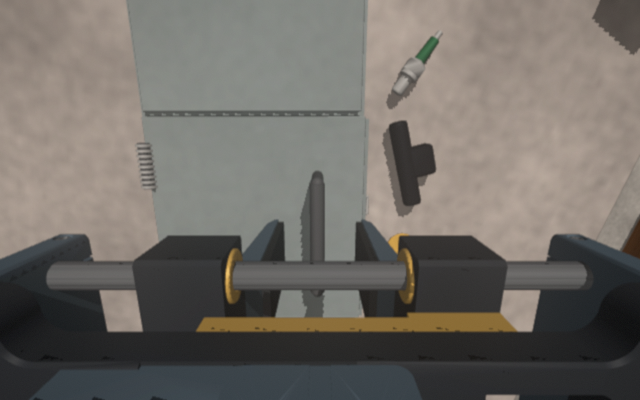

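View pics/s1.png

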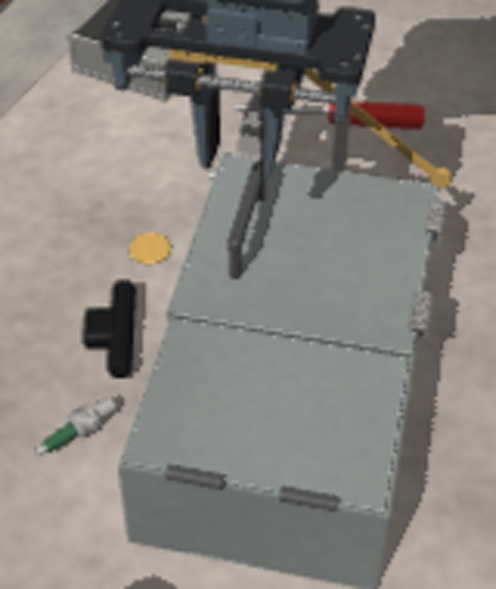

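The side view shows the flap lying flat and flush with the inner wall, and the bystanders haven't moved. In the wrist view the bar sits at u≈318, between the fingers, running from v≈172 to 295. Next I'll refine the pointer angle using perpendicular distances to its line.

```bash
python3 - <<'E'
from h import *
from scipy.optimize import minimize_scalar, least_squares
import cv2
q=np.load("q.npy"); M={n:camera_model(n) for n in("top","side")}
def pts(n,y0,y1,x0,x1):
    im=cv2.imread(f"pics/{n}0.png")[y0:y1,x0:x1]; h=cv2.cvtColor(im,cv2.COLOR_BGR2HSV)
    k=np.argwhere((h[...,0]>12)&(h[...,0]<28)&(h[...,1]>130)&(h[...,2]>90)); return k[:,::-1]+[x0,y0]
D=dict(side=pts("side",125,169,330,392),top=pts("top",200,244,365,400))
def d(P,n,yy):
    A,B=[proj(M[n],T(q,arm(P,r,yy))) for r in(.01,.17)]; t=(B-A)/np.linalg.norm(B-A)
    v=D[n]-A; return v[:,0]*t[1]-v[:,1]*t[0]
for n in D:
    for P in (.5,.55,.6,.65,.7,.75): print(n,P,round(d(P,n,-.177).mean(),2),round(d(P,n,-.177).std(),2))
for sh in(0,.5):
    r=minimize_scalar(lambda P:sum((d(P,n,-.177)**2).mean() for n in D),bounds=(.3,.9),method="bounded"); print(r.x)
A=D["side"]; print(A[np.argmin(A[:,1])],[proj(M["side"],T(q,arm(P,.175,-.177))).round(1) for P in(.55,.65)])
print([proj(M["top"],T(q,arm(P,.175,-.177))).round(1) for P in(.55,.65)])
E
```

```text
side 0.5 -3.49 2.1
side 0.55 -2.22 1.55
side 0.6 -0.91 1.04
side 0.65 0.44 0.71
side 0.7 1.82 0.85
side 0.75 3.23 1.35
top 0.5 -0.69 0.57
top 0.55 -0.39 0.45
top 0.6 -0.07 0.36
top 0.65 0.27 0.32
top 0.7 0.65 0.37
top 0.75 1.07 0.5
0.6376104944656545
0.6376104944656545
[338 137] [array([329.9, 137.5]), array([333.8, 133.4])]
[array([374.7, 185.7]), array([376.9, 189.1])]
```

>>> send_rows --steps '[{"xyz": [0.01, -0.21, -0.2], "turn": 0, "hand": 0}, {"xyz": [0.01, -0.21, -0.5], "turn": 0, "hand": 0}, {"xyz": [0.01, -0.21, -0.8], "turn": 0, "hand": 0}, {"xyz": [0.01, -0.21, -0.8], "turn": 0, "hand": 0}]'

```text
time_s: 5.2
ee_pos: [0.5862, -0.0252, 0.1398]
tool_rot: [[-0.253, 0.967, -0.006], [0.967, 0.253, 0.0], [0.002, -0.005, -1.0]]
wrist_force: [-0.2, 0.0, 0.3]
finger_gap: 0.498
grip_force: 0.0
```

>>> send_rows --steps '[{"xyz": [0, 0, 0], "turn": 0, "hand": -1}, {"xyz": [0, 0, 0], "turn": 0, "hand": -1}, {"xyz": [0, 0, 0], "turn": 0, "hand": -1}, {"xyz": [0, 0, 0], "turn": 0, "hand": -1}, {"xyz": [0, 0, 0], "turn": 0, "hand": -1}, {"xyz": [0, 0, 0], "turn": 0, "hand": -1}, {"xyz": [0, 0, 0], "turn": 0, "hand": -1}]' --force 12

```text
time_s: 5.9
ee_pos: [0.5907, -0.0259, 0.1441]
tool_rot: [[-0.252, 0.968, 0.004], [0.968, 0.252, 0.0], [-0.001, 0.004, -1.0]]
wrist_force: [7.7, 4.6, -0.2]
finger_gap: 0.128
grip_force: 12.0
```

>>> send_rows --steps '[{"xyz": [0.01, 0, 0], "turn": 0, "hand": -1}, {"xyz": [0.02, 0.005, 0], "turn": 0, "hand": -1}, {"xyz": [0, 0, 0.075], "turn": 0, "hand": -1}, {"xyz": [-0.024, -0.006, 0.148], "turn": 0, "hand": -1}, {"xyz": [-0.052, -0.014, 0.22], "turn": 0, "hand": -1}, {"xyz": [-0.082, -0.022, 0.29], "turn": 0, "hand": -1}, {"xyz": [-0.117, -0.031, 0.359], "turn": 0, "hand": -1}, {"xyz": [-0.154, -0.04, 0.426], "turn": 0, "hand": -1}, {"xyz": [-0.195, -0.051, 0.491], "turn": 0, "hand": -1}, {"xyz": [-0.238, -0.062, 0.554], "turn": 0, "hand": -1}, {"xyz": [-0.285, -0.074, 0.615], "turn": 0, "hand": -1}, {"xyz": [-0.334, -0.087, 0.673], "turn": 0, "hand": -1}, {"xyz": [-0.386, -0.101, 0.728], "turn": 0, "hand": -1}, {"xyz": [-0.441, -0.115, 0.781], "turn": 0, "hand": -1}, {"xyz": [-0.441, -0.115, 0.781], "turn": 0, "hand": -1}, {"xyz": [-0.441, -0.115, 0.781], "turn": 0, "hand": -1}]' --force 30

```text
time_s: 7.5
ee_pos: [0.5468, -0.0374, 0.2233]
tool_rot: [[-0.252, 0.968, 0.006], [0.968, 0.252, 0.001], [-0.001, 0.006, -1.0]]
wrist_force: [10.4, 7.4, 4.2]
finger_gap: 0.125
grip_force: 30.0
```

```bash
python3 - <<'E'
from h import *
import cv2
s=manip.state(); print(np.round(s["ee_pos"],4),np.round(s["wrist_force"],1),s["finger_gap"])
a=grab_frame("side"); b=grab_frame("top"); cv2.imwrite("pics/side2.png",a[:,:,::-1]); cv2.imwrite("pics/top2.png",b[:,:,::-1])
A=cv2.resize(a[95:215,290:400],None,fx=4.5,fy=4.5,interpolation=cv2.INTER_CUBIC)
B=cv2.resize(b[170:265,340:405],None,fx=4.5,fy=4.5,interpolation=cv2.INTER_CUBIC)
c=np.zeros((545,800,3),np.uint8); c[:A.shape[0],:A.shape[1]]=A; c[:B.shape[0],500:500+B.shape[1]]=B
cv2.imwrite("pics/c2.png",c[:,:,::-1])
E
```

```text
[ 0.5468 -0.0374  0.2233] [10.4  7.4  4.2] 0.1252062638962522
```

View pics/c2.png

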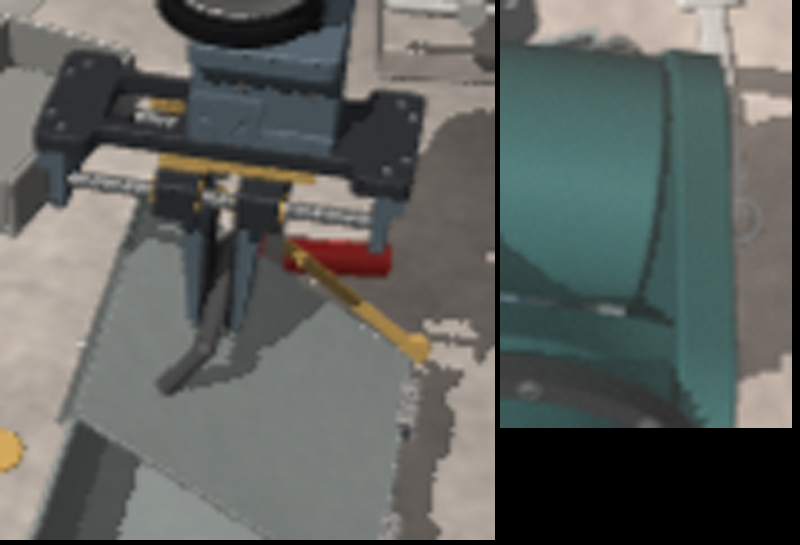

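The crop shows the lid raised. The pointer runs (418,350)-(285,245), with the lid's right edge just beside it. I'll do a joint fit of pointer and lid angles with camera offsets left free, and overlay the predicted lid edge and pointer on an enlarged crop.

```bash
cat > fit2.py <<'E'
from h import *
from scipy.optimize import least_squares
import cv2,sys
M={n:camera_model(n) for n in("top","side")}
t=lambda u,v:(225+(u+.5)/4.4-.5,165+(v+.5)/4.4-.5); s=lambda u,v:(260+(u+.5)/3.1-.5,115+(v+.5)/3.1-.5)
s1=lambda u,v:(240+(u+.5)/3.1-.5,115+(v+.5)/3.1-.5); s2=lambda u,v:(290+(u+.5)/4.5-.5,95+(v+.5)/4.5-.5)
def pts(n,y0,y1,x0,x1):
    im=cv2.imread(f"pics/{n}0.png")[y0:y1,x0:x1]; h=cv2.cvtColor(im,cv2.COLOR_BGR2HSV)
    k=np.argwhere((h[...,0]>12)&(h[...,0]<28)&(h[...,1]>130)&(h[...,2]>90)); return k[:,::-1]+[x0,y0]
D=dict(side=pts("side",125,169,330,392),top=pts("top",200,244,365,400))
def res(q):
    P,L=q[3],q[4]; off=dict(side=q[5:7],top=q[7:9]); F=1.0721 if len(q)<10 else q[9]
    pr=lambda n,p:proj(M[n],T(q,p))+off[n]
    O=[("top",arm(0,.19,-.167,.002),t(598,43)),("top",arm(0,0,-.167,.002),t(683,365)),("top",arm(0,.15,-.07,.044),t(455,150)),
    ("side",flap(F,0,.092,.002),s(60,466)),("side",flap(F,0,-.092,.002),s(328,512)),
    ("top",flap(F,.137,.092,.002),t(110,150)),("top",flap(F,.137,-.092,.002),t(190,505)),
    ("side",flap(F,.137,.092,.002),s(77,281)),("side",flap(F,.137,-.092,.002),s(356,323)),
    ("side",arm(0,.19,-.167,.002),s1(225,157)),("side",arm(0,0,-.167,.002),s1(438,184)),
    ("side",arm(0,.19,.027,.002),s1(170,315)),("side",arm(0,0,.027,.002),s1(410,353)),
    ("top",arm(P,0,-.177),t(703,367)),("side",arm(P,0,-.177),s(383,178)),("side",arm(P,0,-.177),s1(442,178)),
    ("side",arm(L,.19,.027),s2(66,420))]
    r=[pr(n,p)-np.array(z) for n,p,z in O]
    for n in D:
        A,B=[pr(n,arm(P,k,-.177)) for k in(.01,.17)]; d=(B-A)/np.linalg.norm(B-A); v=D[n]-A
        r.append((v[:,0]*d[1]-v[:,1]*d[0])/np.sqrt(len(v)/6))
    h=T(q,arm(0,.15,-.07,.038)); r.append([(h[0]-.5907)/.002]); r.append(q[5:9]/1.)
    return np.concatenate(r)
r=least_squares(res,[.517,.027,.255,.65,.6,0,0,0,0,1.07],loss="soft_l1"); q=r.x
C=np.sqrt(np.diag(np.linalg.inv(r.jac.T@r.jac)))
print(np.round(q,4)); print("sd",np.round(C,4)); print(np.round(res(q)[:34].reshape(-1,2),1).tolist()); np.save("q2.npy",q)
im=cv2.imread("pics/side2.png"); x0,y0,k=350,142,11
c=cv2.resize(im[y0:y0+36,x0:x0+36],None,fx=k,fy=k,interpolation=cv2.INTER_CUBIC); o=c.copy()
pp=lambda p:tuple(int(v) for v in ((proj(M["side"],T(q,p))+q[5:7]-[x0,y0]+.5)*k))
for a,col in((.55,(255,0,0)),(.6,(0,255,0)),(.65,(0,0,255))): cv2.line(o,pp(arm(a,0,-.167,.002)),pp(arm(a,.19,-.167,.002)),col,1)
cv2.line(o,pp(arm(q[3],0,-.177)),pp(arm(q[3],.175,-.177)),(255,0,255),1)
cv2.imwrite("pics/ov.png",np.hstack([c,o]))
E
python3 fit2.py
```

```text
[ 0.519   0.0293  0.2607  0.669   0.5472 -0.0543  0.1148  0.2669  0.3371
  1.0635]
sd [0.0014 0.002  0.0048 0.0177 0.0238 0.6462 0.5912 0.7907 0.6787 0.0177]
[[-0.2, 0.7], [0.2, 0.3], [-0.0, -0.6], [0.4, -0.4], [-1.1, 0.6], [-0.8, -0.5], [1.1, 0.8], [-0.1, -0.6], [-0.3, 0.3], [0.3, -1.1], [0.3, 0.1], [0.3, -0.7], [1.4, 0.0], [-0.7, -1.2], [-1.7, 0.2], [-0.7, 0.2], [0.8, 0.7]]
```

View pics/ov.png

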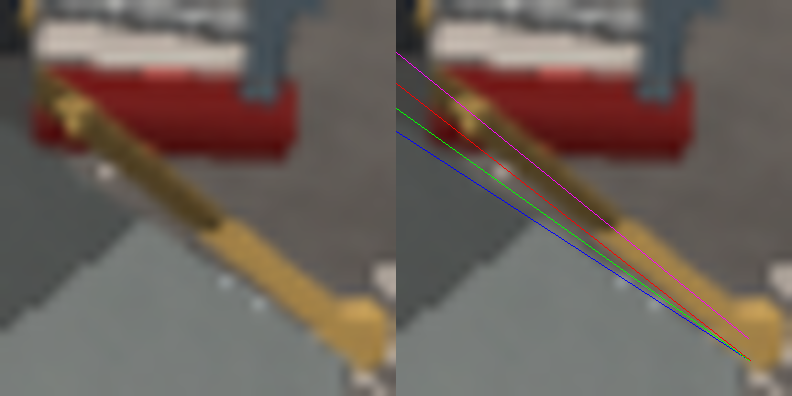

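The overlay shows the pointer's centre line matching magenta (about 0.66). The lid edge follows the blue line (about 0.55), passing near (140,220). I'll sample the profile at each candidate angle to measure the lid edge directly.

```bash
cat > prof.py <<'E'
from h import *
import cv2,sys
M=camera_model("side"); q=np.load("q2.npy")
im=cv2.imread(sys.argv[1]).astype(np.float32)
def val(a,r0,r1,y,n):
    P=np.array([proj(M,T(q,arm(a,r,y,n)))+q[5:7] for r in np.linspace(r0,r1,25)],np.float32)
    v=cv2.remap(im,P[:,0],P[:,1],cv2.INTER_LINEAR)[None] if False else cv2.remap(im,P[:,:1],P[:,1:],cv2.INTER_LINEAR)
    return v.reshape(-1,3).mean(0).round().astype(int).tolist(), P[[0,-1]].round(0).tolist()
for r0,r1 in((.05,.085),(.11,.15)):
    print("lid",r0,val(.6,r0,r1,-.167,.002)[1])
    for a in np.arange(.4,.86,.025): print(round(a,3),val(a,r0,r1,-.167,.002)[0],"   ptr",val(a,r0,r1,-.177,0)[0])
E
python3 prof.py pics/side2.png
```

```text
lid 0.05 [[367.0, 164.0], [357.0, 157.0]]
0.4 [99, 101, 97]    ptr [94, 96, 92]
0.425 [98, 100, 96]    ptr [93, 95, 92]
0.45 [98, 100, 96]    ptr [92, 94, 92]
0.475 [98, 100, 96]    ptr [90, 93, 92]
0.5 [97, 99, 96]    ptr [89, 93, 94]
0.525 [97, 99, 96]    ptr [88, 93, 98]
0.55 [95, 98, 97]    ptr [87, 94, 101]
0.575 [93, 97, 98]    ptr [79, 90, 99]
0.6 [91, 96, 100]    ptr [62, 79, 91]
0.625 [89, 96, 103]    ptr [45, 69, 83]
0.65 [80, 92, 101]    ptr [38, 65, 81]
0.675 [62, 81, 93]    ptr [37, 66, 83]
0.7 [46, 73, 88]    ptr [41, 70, 90]
0.725 [40, 70, 86]    ptr [45, 72, 97]
0.75 [40, 70, 89]    ptr [49, 68, 98]
0.775 [43, 74, 96]    ptr [52, 62, 96]
0.8 [49, 75, 101]    ptr [53, 59, 94]
0.825 [55, 73, 100]    ptr [53, 57, 94]
0.85 [59, 71, 98]    ptr [52, 55, 95]
lid 0.11 [[350.0, 152.0], [338.0, 143.0]]
0.4 [58, 55, 50]    ptr [57, 53, 49]
0.425 [57, 53, 49]    ptr [56, 53, 48]
0.45 [56, 52, 48]    ptr [55, 52, 47]
0.475 [55, 52, 48]    ptr [55, 53, 48]
0.5 [55, 52, 48]    ptr [63, 60, 56]
0.525 [60, 58, 53]    ptr [69, 67, 66]
0.55 [68, 66, 62]    ptr [78, 77, 79]
0.575 [76, 75, 75]    ptr [82, 82, 86]
0.6 [85, 85, 88]    ptr [76, 77, 81]
0.625 [81, 81, 85]    ptr [65, 66, 69]
0.65 [67, 68, 72]    ptr [55, 56, 56]
0.675 [54, 55, 57]    ptr [54, 54, 54]
0.7 [50, 51, 51]    ptr [50, 50, 49]
0.725 [47, 48, 49]    ptr [56, 56, 56]
0.75 [50, 52, 55]    ptr [66, 68, 70]
0.775 [62, 64, 69]    ptr [75, 80, 84]
0.8 [78, 83, 88]    ptr [82, 89, 94]
0.825 [90, 98, 104]    ptr [86, 93, 98]
0.85 [99, 107, 113]    ptr [85, 93, 98]
```

The lid edge comes out at about 0.56 and the pointer at about 0.66. I'll raise the lid by about 0.1 and ease the radial load at the same time.

>>> send_rows --steps '[{"xyz": [-0.025, -0.006, 0.03], "turn": 0, "hand": -1}, {"xyz": [-0.05, -0.013, 0.06], "turn": 0, "hand": -1}, {"xyz": [-0.075, -0.02, 0.09], "turn": 0, "hand": -1}, {"xyz": [-0.1, -0.026, 0.116], "turn": 0, "hand": -1}, {"xyz": [-0.1, -0.026, 0.116], "turn": 0, "hand": -1}, {"xyz": [-0.1, -0.026, 0.116], "turn": 0, "hand": -1}]'

```text
time_s: 8.2
ee_pos: [0.5356, -0.0402, 0.2337]
tool_rot: [[-0.252, 0.968, 0.002], [0.968, 0.252, 0.0], [-0.0, 0.002, -1.0]]
wrist_force: [6.6, 2.7, 0.6]
finger_gap: 0.124
grip_force: 30.0
```

```bash
python3 - <<'E'
from h import *
import cv2
s=manip.state(); print(np.round(s["ee_pos"],4),np.round(s["wrist_force"],1),s["finger_gap"])
a=grab_frame("side"); cv2.imwrite("pics/side3.png",a[:,:,::-1])
im=a[:,:,::-1]; q=np.load("q2.npy"); M=camera_model("side"); x0,y0,k=347,140,11
c=cv2.resize(im[y0:y0+38,x0:x0+38],None,fx=k-1,fy=k-1,interpolation=cv2.INTER_CUBIC); k=10
o=c.copy(); pp=lambda p:tuple(int(v) for v in ((proj(M,T(q,p))+q[5:7]-[x0,y0]+.5)*k))
for a_,col in((.55,(255,0,0)),(.6,(0,255,0)),(.65,(0,0,255)),(.7,(0,255,255))): cv2.line(o,pp(arm(a_,0,-.167,.002)),pp(arm(a_,.19,-.167,.002)),col,1)
d=cv2.resize(im[130:270,285:400],None,fx=3.2,fy=3.2,interpolation=cv2.INTER_CUBIC)
W=np.zeros((600,760,3),np.uint8); W[:380,:380]=c; W[:380,380:]=o; z=d[:220*1,:]; W[380:600,:d.shape[1]]=z
cv2.imwrite("pics/ov3.png",W)
E
python3 prof.py pics/side3.png
```

```text
[ 0.5356 -0.0402  0.2337] [6.6 2.7 0.6] 0.1242747998091322
lid 0.05 [[367.0, 164.0], [357.0, 157.0]]
0.4 [87, 90, 86]    ptr [84, 86, 82]
0.425 [88, 90, 86]    ptr [83, 85, 81]
0.45 [87, 89, 86]    ptr [82, 84, 80]
0.475 [87, 89, 85]    ptr [82, 84, 80]
0.5 [87, 89, 85]    ptr [84, 86, 82]
0.525 [86, 89, 85]    ptr [83, 86, 83]
0.55 [86, 88, 84]    ptr [79, 83, 81]
0.575 [86, 89, 85]    ptr [71, 78, 79]
0.6 [86, 89, 85]    ptr [60, 74, 79]
0.625 [83, 86, 84]    ptr [47, 69, 81]
0.65 [75, 82, 83]    ptr [40, 69, 84]
0.675 [61, 77, 83]    ptr [40, 72, 90]
0.7 [48, 73, 87]    ptr [44, 77, 99]
0.725 [43, 75, 93]    ptr [49, 80, 107]
0.75 [45, 80, 101]    ptr [55, 76, 110]
0.775 [50, 86, 111]    ptr [61, 72, 113]
0.8 [57, 88, 119]    ptr [65, 72, 121]
0.825 [65, 87, 122]    ptr [68, 73, 129]
0.85 [71, 86, 127]    ptr [66, 70, 130]
lid 0.11 [[350.0, 152.0], [338.0, 143.0]]
0.4 [80, 78, 75]    ptr [74, 73, 69]
0.425 [75, 74, 71]    ptr [70, 68, 65]
0.45 [70, 68, 65]    ptr [65, 63, 60]
0.475 [66, 64, 60]    ptr [58, 55, 51]
0.5 [61, 58, 55]    ptr [55, 52, 48]
0.525 [56, 53, 49]    ptr [56, 52, 48]
0.55 [55, 52, 48]    ptr [53, 50, 46]
0.575 [55, 51, 47]    ptr [48, 45, 41]
0.6 [52, 49, 45]    ptr [50, 48, 44]
0.625 [51, 48, 44]    ptr [59, 56, 52]
0.65 [57, 54, 50]    ptr [57, 57, 55]
0.675 [62, 61, 57]    ptr [57, 60, 60]
0.7 [56, 60, 59]    ptr [76, 81, 82]
0.725 [70, 77, 79]    ptr [94, 97, 99]
0.75 [93, 98, 102]    ptr [88, 90, 92]
0.775 [89, 92, 98]    ptr [84, 87, 89]
0.8 [83, 87, 91]    ptr [81, 85, 87]
0.825 [84, 87, 91]    ptr [70, 72, 74]
0.85 [76, 78, 80]    ptr [63, 63, 63]
```

View pics/ov3.png

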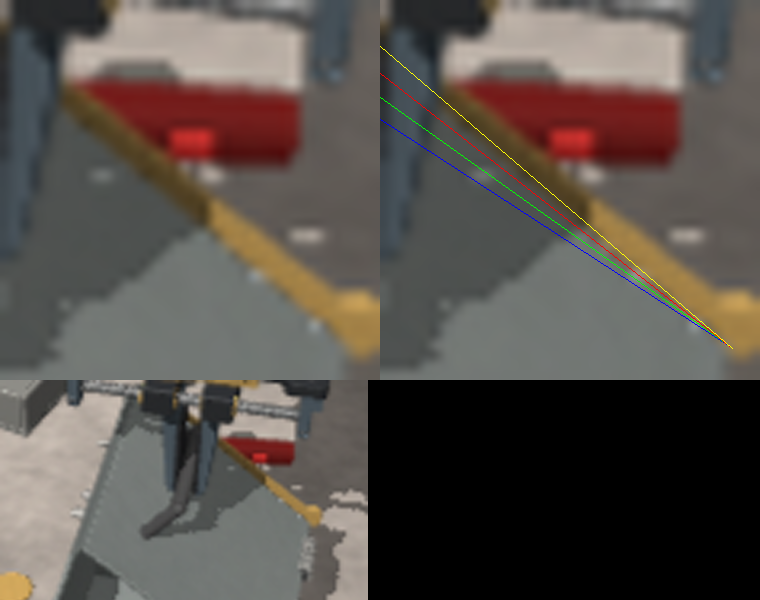

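Pixel positions in the new overlay: the lid edge meets the pointer's lower edge along (65,95)-(320,325) with no gap, so the lid is at about 0.66-0.67. I'll cross-check the pointer's centroid in the first image and the lid's far-left corner in this one, at bottom-crop (85,548).

```bash
python3 - <<'E'
from h import *
import cv2
M={n:camera_model(n) for n in("side","top")}; q=np.load("q2.npy"); off=dict(side=q[5:7],top=q[7:9])
def sc(n,f,A,r0,r1):
    im=cv2.imread(f).astype(np.float32); out=[]
    for a in A:
        P=np.array([proj(M[n],T(q,arm(a,r,-.177)))+off[n] for r in np.linspace(r0,r1,25)],np.float32)
        v=cv2.remap(im,P[:,:1],P[:,1:],cv2.INTER_LINEAR).reshape(-1,3).mean(0); out.append(v[2]-v[0])
    return np.array(out)
A=np.arange(.35,1.0,.01)
for f,n in(("pics/side0.png","side"),("pics/side2.png","side"),("pics/top0.png","top")):
  for r0,r1 in((.03,.055),(.055,.085),(.085,.115),(.11,.13),(.14,.16)):
    s=sc(n,f,A,r0,r1); h=(s.max()+np.median(s))/2; k=A[s>h]; print(f,r0,"c",round(float(k.mean()),3),"span",k.min().round(2),k.max().round(2),"pk",s.max().round())
for u,v in((304.3,188.0),(311.2,182.2)):
  for nn in(-.002,.002):
    e=[np.hypot(*(proj(M["side"],T(q,arm(a,.19,.027,nn)))+q[5:7]-[u,v])) for a in A]; i=int(np.argmin(e)); print("corner",u,nn,A[i].round(3),e[i].round(2))
E
```

```text
pics/side0.png 0.03 c 0.68 span 0.58 0.78 pk 86.0
pics/side0.png 0.055 c 0.81 span 0.63 0.99 pk 87.0
pics/side0.png 0.085 c 0.76 span 0.68 0.84 pk 83.0
pics/side0.png 0.11 c 0.545 span 0.49 0.6 pk 66.0
pics/side0.png 0.14 c 0.665 span 0.64 0.69 pk 83.0
pics/side2.png 0.03 c 0.675 span 0.57 0.78 pk 74.0
pics/side2.png 0.055 c 0.945 span 0.9 0.99 pk 63.0
pics/side2.png 0.085 c 0.765 span 0.7 0.83 pk 61.0
pics/side2.png 0.11 c 0.795 span 0.76 0.83 pk 28.0
pics/side2.png 0.14 c 0.875 span 0.81 0.94 pk 41.0
pics/top0.png 0.03 c 0.64 span 0.54 0.74 pk 87.0
pics/top0.png 0.055 c 0.66 span 0.56 0.76 pk 88.0
pics/top0.png 0.085 c 0.7 span 0.61 0.79 pk 70.0
pics/top0.png 0.11 c 0.61 span 0.55 0.67 pk 48.0
pics/top0.png 0.14 c 0.69 span 0.62 0.76 pk 29.0
corner 304.3 -0.002 0.56 1.06
corner 304.3 0.002 0.54 1.08
corner 311.2 -0.002 0.69 0.73
corner 311.2 0.002 0.67 0.71
```

The pointer comes out at about 0.667 and the lid at about 0.67, so they agree within error. I'll hold the pose briefly to settle, then hand in.

>>> send_rows --steps '[{"xyz": [0, 0, 0], "turn": 0, "hand": -1}, {"xyz": [0, 0, 0], "turn": 0, "hand": -1}, {"xyz": [0, 0, 0], "turn": 0, "hand": -1}, {"xyz": [0, 0, 0], "turn": 0, "hand": -1}, {"xyz": [0, 0, 0], "turn": 0, "hand": -1}]'

```text
time_s: 8.75
ee_pos: [0.5357, -0.0402, 0.2336]
tool_rot: [[-0.252, 0.968, 0.002], [0.968, 0.252, 0.0], [-0.0, 0.002, -1.0]]
wrist_force: [6.2, 3.2, 1.1]
finger_gap: 0.121
grip_force: 30.0
```

```bash
python3 - <<'E'
from rig import manip
s=manip.state(); print(s["ee_pos"],s["wrist_force"],abs(s["qd"]).max()); print(manip.hand_in())
E
```

```text
[ 0.53565866 -0.04019374  0.23364964] [6.17566568 3.1731447  1.06522577] 0.0019370553365244392
the job is handed in; nothing more can be done
None
```

I pushed the flap fully shut, then lifted the lid to about 0.67 rad against a pointer reading of about 0.667 rad (each good to roughly 0.02), and handed in at about 8.8 s with the arm still holding the lid steady.

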